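Lock the bottle rack's sliding leg at its length mark

ROBOT

A 7-joint arm with a two-finger parallel gripper is mounted at the origin on the work surface. World frame = base frame: x ahead of the robot, y to its left, z up, the work surface at z = 0. Lengths are in m, angles in rad, forces in N, time in s.
With the tool pointing down it reaches from about 0.425 to 0.875 m from the base axis. Payload 4.7 kg.
Tool frame: the origin (TCP) lies midway between the tips of the shut fingers; the grasp point (between the pads) lies 19 mm behind it; z points along the fingers, y is the line along which they close (so a half turn about z gives the same grasp; the last joint's range is limited). The gripper opens to 87 mm and grips with 3 to 60 N. Pads are 19 mm wide; open, the fingers measure 117 mm over their backs; the gripper's body (75 mm by 190 mm) begins 51 mm behind the grasp point.
Start: joints at [1.156, 0.321, -0.07, 1.45, 0.023, 1.371, -0.057], TCP at [0.27, -0.591, 0.183] pointing down, gripper open.
Joint ranges: [-2.86, 2.86], [-0.3, 2.09], [-1.38, 1.24], [0.06, 2.45], [-1.56, 4.7], [0.09, 2.05], [-2.69, 2.69]. Speed limits (rad/s): [2.57, 2.57, 3.14, 3.14, 3.14, 3.14, 3.14].

INTERFACE

Orientations are given as a rotation vector (axis times angle).
In Python, from bench import ctrl gives the robot as it stands. The module is installed in compiled form; this text tells all that it offers.
- The arm moves only by the shell command python3 -m handwheel 'ROWS' [FORCE]. ROWS is JSON, a list of rows, each a list of 7 numbers: the finger opening in m, from 0 to 0.087, then the shift along the tool's x, y, z in m, then the turn, a rotation vector about the tool's x, y, z in degrees. A call has 1 to 12 rows; each row shifts and turns the commanded pose from where the row before left it, along the tool's axes as they then stand; what a row does not reach is not made up. A row lasts 1/8 s, in which the tool goes at most 62.5 mm and 10.7 degrees, less where a joint would pass 70% of its speed; a pose out of reach is approached as far as the arm can. A call is refused whole if a number of a shift passes 0.0625 or a number of a turn 10.7, either way. A call with a gripper value outside its range is refused whole. The fingers move at their own pace and stop on an object; FORCE is the grip in N (left out, the last holds). Time passes only in rows, so rows that do not move let the fingers close. It gives the time, the measured TCP pose, the force, the opening and the grip force at its end, in the units of the state.
- ctrl.get_state(): the state, without advancing time (a new reading comes with each control period).
- ctrl.get_image(name): name is "side" or "top"; returns (picture, depth): 400x640x3 uint8, blue, green, red; 400x640 float32, m along the optical axis (not along the pixel's ray), 0 where there is no reading.
- ctrl.camera_info(name): a dict with "intrinsics" (3x3 intrinsics, pixels), "D" ([k1, k2, p1, p2, k3] as OpenCV has them; the pictures are not rectified), "R" (3x3) and "t" (3): a world point X has camera coordinates R X + t. Camera axes: x right, y down, z forward; pixel columns grow to the right and rows downward; lengths in m; the calibration is good to about 2 mm. A picture is of the moment at which its call begins. camera_info takes no time and is no camera call.
- ctrl.close_job(): hands the job in; it is judged then, once.
The state is a dict: "time": time; "joint_positions": joint angles; "qd": joint speeds; "joint_torque": joint torques, N m; "position": TCP position; "tool_rot": TCP orientation; "ft_force": force on the tool from outside, world axes, zero at the start; "torque": the same for the moment, N m; "grip_width": opening from 0.0 (shut) to 1.0 (fully open); "grip_force": force on a finger pad.
Only numpy, scipy, OpenCV 4.12 (cv2) and the standard library are available. Lean on these libraries where they do the work, as an engineer would, in place of code of your own. Each camera call takes 0.05 s, during which the arm holds its last target. There are 200 camera calls.

TASK

Slide the spring-back steel leg of the baby-bottle drying rack out by its black crossbar until the red band on the leg lines up with the black index line at the mouth of its channel. Hold the leg at that mark against its spring while you swing the yellow cam lever fully closed alongside it, and do not close the lever while the leg is off its mark. Finish still holding the leg at its mark, lever closed, so that I can fit the stop pin; leave the tin, bottle, scoop and tong where they are.

Things in the scene. Friction and masses are not known exactly. Their poses are not given: they have to be found in the camera images.
- rack: White drying rack fixed to the counter: tray 215 x 210 mm, six green pegs 85 to 90 mm tall, an open-topped channel for the leg. Origin on the counter below the index point. x: the way the leg slides out (away from the robot); y: level, to the lever's side; z up. Tray and pegs at x = -220 to -10 mm; white collar at the mouth x = -24 to 6, y = -22 to 22, up to z = 62 mm; free counter beyond
- index (a point): Index: short black lines across the tops of the two white collar cheeks at the channel's mouth. This point is on the leg's centre line at rack x = 0, z = 57 mm; axes as the rack's
- leg: Steel leg: bar 18 mm wide (y -9 to 9), z = 34 to 56 mm, with a crossbar on its outer end and a foot below that. Axes as the rack's; origin on the counter below the middle of the crossbar's inner face, at rack x = 70 mm when fully in (the start). Slides out up to 85 mm. A spring pulls it in: 5 N when in, 7.5 N at 65 mm; even with the lever closed it springs back if let go (a pin locks it later)
- crossbar (a point): Middle of the inner face (towards the rack) of the leg's black crossbar, z = 70 mm. The crossbar is 14 mm thick along x, 120 mm long along y, z = 58 to 82 mm. Fingers put down from above between collar and crossbar, one on either side of bar and lever, push it outwards with their sides; they need to reach down to z = 30 to 45 mm to pass beside bar and lever
- mark (a point): Red length mark, a band 6 mm long around the leg's bar, seen from above in the open channel; this point is the middle of its top face (z = 57 mm). At the start it lies 28 to 55 mm behind the index (negative rack x), different each time; it moves with the leg. The leg is at its mark when this point is at rack x = 0, level with the index
- lever (a joint): Angle of the yellow cam lever, rad: 0 = fully closed (parallel to the leg, on a stop), growing as it swings out to rack +y; starts at 0.18 to 0.27, stop at 0.30. Light friction (about 1 N at the tip); stays where it is left. Closed, its outer face is at rack y = 25 mm: bar and lever together are then 34 mm wide (y = -9 to 25) and can be pinched together from above
- lever_hinge (a point): Lever's vertical hinge axis, rack x = -10, y = 20 mm; this point 45 mm above the counter. From here the lever is a straight bar 138 mm long, 10 mm thick, z = 34 to 56 mm, beside the leg's bar and passing freely below the crossbar
- lever_tip (a point): Middle of the free end of the lever, 138 mm from its hinge axis, 45 mm above the counter
- tin: Closed aluminium formula tin, radius 50, height 125 mm, standing on the +y side of the leg; origin at the centre of its underside. Leave alone
- bottle: Empty clear plastic bottle with blue cap, radius 31, height 150 mm, light and easily toppled, standing on the -y side of the leg; origin at the centre of its underside. Leave alone
- scoop: Blue measuring scoop, cup radius 20, height 30 mm, flat handle reaching to 98 mm along its x; origin under the cup. It stands beyond the end of the leg. Leave alone
- tong: Stainless bottle tong lying flat, 190 x 54 x 10 mm, on the -y side of the leg, beyond the bottle; origin at its middle on the counter. Leave alone

How it is judged:
By the outcome, as a careful person would: the job done as asked, in the order asked, and still so for the second after the job is handed in, while the arm keeps its last pose, push and grip.
It also fails if it takes over 32 s, if anything falls off the work surface, if the arm or the gripper's body presses on something with over 40 N, if the wrist force passes 120 N, or if a joint passes its speed limit or range.

## Working session

There is one attempt and no reset: what is moved stays moved. The work goes in short steps, Python scripts to look and compute and a shell command to move; the robot and the scene stay as the last step left them, time stands still between calls to the robot, and variables do not carry over. Pictures are saved under pics/ and viewed, at most 10 in all, crops included, and the job is handed in when it is done.

```bash
mkdir -p pics; cat > h.py <<'E'
import numpy as np, cv2
from bench import ctrl
def cam(n):
    c=ctrl.camera_info(n); return [np.array(c[k],float) for k in("intrinsics","D","R","t")]
def ray(n,px,z):
    "world points at height z for pixels"
    K,D,R,t=cam(n); px=np.array(px,float).reshape(-1,1,2)
    u=cv2.undistortPoints(px,K,D.ravel()).reshape(-1,2); d=np.c_[u,np.ones(len(u))]@R; c=-R.T@t.ravel()
    return c+d*((z-c[2])/d[:,2])[:,None]
def proj(n,X):
    K,D,R,t=cam(n); return cv2.projectPoints(np.array(X,float).reshape(-1,1,3),cv2.Rodrigues(R)[0],t.ravel(),K,D.ravel())[0].reshape(-1,2)
E
python3 - <<'E'
from h import *
for n in("top","side"):
    im,d=ctrl.get_image(n); cv2.imwrite(f"pics/{n}0.png",im); np.save(f"{n}0.npy",d)
    K,D,R,t=cam(n); print(n,K[0,0],(-R.T@t.ravel()).round(3),R[2].round(2))
s=ctrl.get_state(); print(s["time"],s["position"],s["tool_rot"],s["grip_width"],s["ft_force"])
E
```

```text
top 490.72910599748417 [0.404 0.005 1.339] [ 0.17 -0.01 -0.99]
side 368.76669970098976 [0.25  0.591 0.63 ] [ 0.42 -0.64 -0.64]
0.1 [ 0.26998467 -0.59066663  0.18238875] [-3.06806578e+00 -6.68114077e-01  6.94621679e-04] 1.0014967862806112 [-0.21455201 -0.2658646   0.11786748]
```

View pics/top0.png

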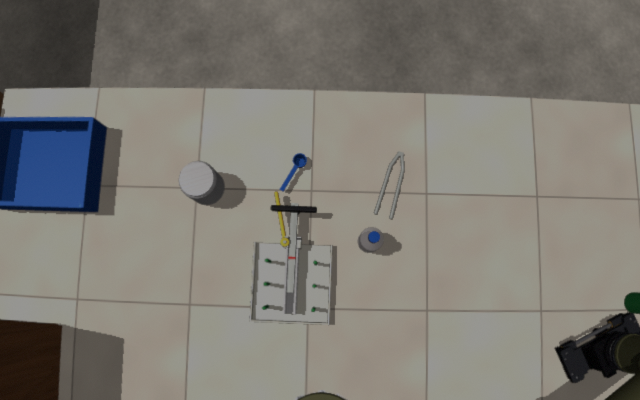

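View pics/side0.png

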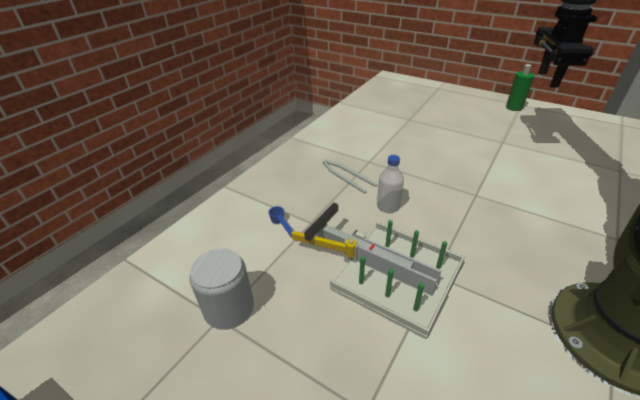

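The top view shows the leg with its crossbar at about (294,209), the lever from (285,243) to (277,192), the red band at (291,258), the tin at (200,182), the bottle at (370,240) and the scoop handle ending near (283,190). I'll zoom in on the rack.

```bash
python3 - <<'E'
import cv2
im=cv2.imread("pics/top0.png")[145:330,240:410]
a=cv2.resize(im[:,:120],None,fx=5,fy=5,interpolation=cv2.INTER_CUBIC)[:600]
s=cv2.resize(cv2.imread("pics/side0.png")[200:300,265:470],None,fx=3.9,fy=3.9,interpolation=cv2.INTER_CUBIC)
cv2.imwrite("pics/a.png",a);cv2.imwrite("pics/s.png",s[:600,:800])
E
```

```text
(no output)
```

View pics/a.png

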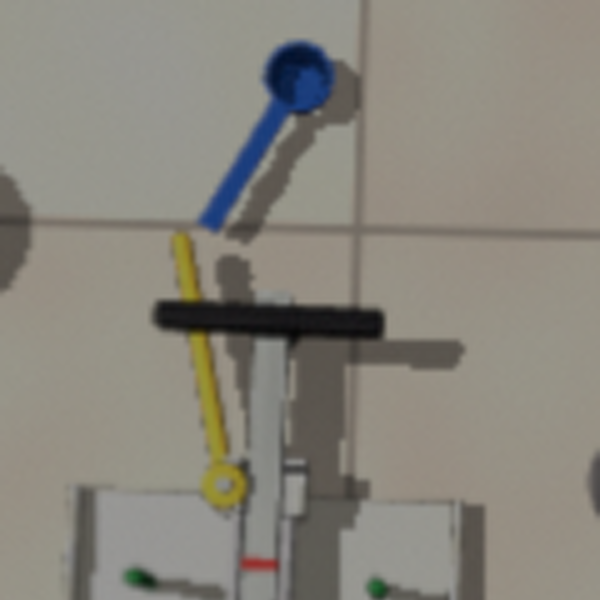

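View pics/s.png

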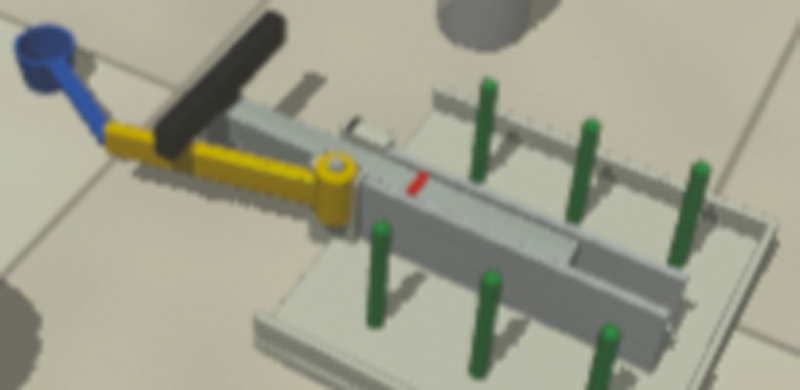

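```bash
python3 - <<'E'
from h import *
im=cv2.imread("pics/top0.png"); x0,y0=240,145
F=8
def pts(m): 
    y,x=np.nonzero(m); return np.c_[x,y]
def seg(n,box,f):
    x0,y0,x1,y1=box; im=cv2.imread(f"pics/{n}0.png")[y0:y1,x0:x1]
    b=cv2.resize(im,None,fx=F,fy=F,interpolation=cv2.INTER_CUBIC).astype(int)
    m=f(b[...,0],b[...,1],b[...,2]).astype(np.uint8)
    k,l,st,_=cv2.connectedComponentsWithStats(m); i=1+st[1:,4].argmax()
    return (pts(l==i)+.5)/F-.5+[x0,y0]
blk=lambda b,g,r:(b<75)&(g<75)&(r<75)
red=lambda b,g,r:(r>g+50)&(r>b+50)
yel=lambda b,g,r:(r>b+60)&(g>b+40)
tb=seg("top",(265,195,325,222),blk); r=cv2.minAreaRect(tb.astype(np.float32)); print("bar",r)
# edges along bar
for lab,z,fn in(("outer top",.082,np.min),("inner bottom",.058,np.max)):
    e=[]
    for u in np.arange(275,314,2.):
        c=tb[abs(tb[:,0]-u)<.3]; e.append([u,fn(c[:,1])])
    w=ray("top",e,z); p=np.polyfit(w[:,1],w[:,0],1); print(lab,"dx/dy",p,"mid",w.mean(0))
ends=ray("top",[tb[tb[:,0].argmin()],tb[tb[:,0].argmax()]],.075); print("ends",ends, np.linalg.norm(ends[0]-ends[1]))
tr=seg("top",(280,250,305,266),red); print("mark top",tr.mean(0),ray("top",tr.mean(0),.057), np.ptp(ray("top",tr,.057),axis=0))
sr=seg("side",(360,235,385,255),red); print("mark side",sr.mean(0),ray("side",sr.mean(0),.057))
ty=seg("top",(265,185,300,250),yel); w=ray("top",ty,.056)
far=w[w[:,0]>w[:,0].max()-.004]; print("tip top",far.mean(0),w[:,0].max())
hg=w[w[:,0]<w[:,0].min()+.02]; print("hinge area",hg.min(0),hg.max(0),hg.mean(0))
q=w[(w[:,0]>w[:,0].min()+.03)&(w[:,0]<w[:,0].min()+.075)]; print("lever dx->dy",np.polyfit(q[:,0],q[:,1],1))
for nm,z,px in(("scoop handle end",.01,(281.5,190.5)),("tin",.125,(197.5,179)),("bottlecap",.15,(373,237)),("tongend",.01,(391,218)),("tongend",.01,(376,213))): print(nm,ray("top",px,z))
# bar edges
print("bar px bar-mid", ray("top",[(290,215),(298,215)],.056))
d=np.load("top0.npy"); print("depth",d[209,294],d[258,292])
E
```

```text
bar ((293.3320617675781, 208.80322265625), (45.74079513549805, 10.745868682861328), 8.285797119140625)
outer top dx/dy [0.02519547 0.5930704 ] mid [0.59521161 0.08498367 0.082     ]
inner bottom dx/dy [0.06129177 0.57518516] mid [0.58045083 0.08591153 0.058     ]
ends [[0.58982744 0.14668977 0.075     ]
 [0.59097977 0.02743963 0.075     ]] 0.11925570471747185
mark top [291.34827128 257.35651596] [[0.46221763 0.08907042 0.057     ]] [5.89804386e-03 1.82868515e-02 4.44089210e-16]
mark side [371.60273342 246.54509623] [[0.46417353 0.08528586 0.057     ]]
tip top [0.58100684 0.1248714  0.056     ] 0.5832051409739937
hinge area [0.49150017 0.09743495 0.056     ] [0.5114946  0.12035078 0.056     ] [0.50204864 0.10867153 0.056     ]
lever dx->dy [0.21486104 0.00026299]
scoop handle end [[0.64690455 0.12538743 0.01      ]]
tin [[0.65070785 0.33037737 0.125     ]]
bottlecap [[ 0.5116277  -0.11373718  0.15      ]]
tongend [[ 0.5774396  -0.17673438  0.01      ]]
tongend [[ 0.59034369 -0.13544986  0.01      ]]
bar px bar-mid [[0.57336323 0.0963339  0.056     ]
 [0.57386074 0.07523592 0.056     ]]
depth 1.2694217 1.2709163
```

```bash
python3 - <<'E'
from h import *
from scipy.optimize import minimize
F=8
def mask(n,box):
    x0,y0,x1,y1=box; b=cv2.resize(cv2.imread(f"pics/{n}0.png")[y0:y1,x0:x1],None,fx=F,fy=F,interpolation=cv2.INTER_CUBIC).max(2)
    m=(b<85).astype(np.uint8); k,l,st,_=cv2.connectedComponentsWithStats(m); return (l==1+st[1:,4].argmax()).astype(np.uint8)
def box3(p):
    x,y,a=p; R=np.array([[np.cos(a),-np.sin(a)],[np.sin(a),np.cos(a)]])
    return np.array([np.r_[R@[u,v]+[x,y],z] for u in(0,.014) for v in(-.06,.06) for z in(.058,.082)])
boxes={"top":(262,195,328,225),"side":(295,195,350,245)}
for ns in(["top"],["side"],["top","side"]):
    M={n:mask(n,boxes[n]) for n in ns}
    def cost(p):
        c=0
        for n in ns:
            h=cv2.convexHull(((proj(n,box3(p))-boxes[n][:2]+.5)*F-.5).astype(np.float32))
            r=np.zeros_like(M[n]); cv2.fillConvexPoly(r,np.round(h*16).astype(np.int32),1,shift=4); c+=1-(r&M[n]).sum()/(r|M[n]).sum()
        return c
    r=minimize(cost,[.581,.087,-.03],method="Nelder-Mead",options=dict(initial_simplex=[[.581,.087,-.03],[.586,.087,-.03],[.581,.092,-.03],[.581,.087,.03]])); print(ns,r.x.round(4),r.fun)
print("index line far cheek side",ray("side",(355.3,231.5),.062))
print("bar left edge",ray("top",[(290.4,213),(288.6,257)],.056),"right",ray("top",[(298,213),(295.6,257)],.056))
print("lever tip",ray("top",(276.2,191.8),.056),"hinge",ray("top",(284.6,241.8),.06))
E
```

```text
['top'] [ 0.5812  0.0871 -0.0283] 0.13711967545638948
['side'] [0.5831 0.0849 0.0295] 0.20780383032038663
['top', 'side'] [ 0.5811  0.0863 -0.0211] 0.36371304948759997
index line far cheek side [[0.5132245  0.06762897 0.062     ]]
bar left edge [[0.57870727 0.09545898 0.056     ]
 [0.46301285 0.09632366 0.056     ]] right [[0.57917948 0.075403   0.056     ]
 [0.4634576  0.07809464 0.056     ]]
lever tip [[0.63465144 0.13519099 0.056     ]] hinge [[0.50205641 0.10777743 0.06      ]]
```

```bash
python3 -m handwheel '[[0.087,0,0,-0.01,0,0,8.6],[0.087,0,0,-0.01,0,0,8.6],[0.087,0,0,-0.01,0,0,8.6],[0.087,0.0192,-0.05,0,0,0,0],[0.087,0.0192,-0.05,0,0,0,0],[0.087,0.0192,-0.05,0,0,0,0],[0.087,0.0192,-0.05,0,0,0,0],[0.087,0.0192,-0.05,0,0,0,0],[0.087,0.0192,-0.05,0,0,0,0]]' 15; python3 -m handwheel '[[0.087,0.0192,-0.05,0,0,0,0],[0.087,0.0192,-0.05,0,0,0,0],[0.087,0.0192,-0.05,0,0,0,0],[0.087,0.0192,-0.05,0,0,0,0],[0.087,0.0192,-0.05,0,0,0,0],[0.087,0.0192,-0.05,0,0,0,0],[0.087,0.0192,-0.05,0,0,0,0],[0.087,0.0192,-0.05,0,0,0,0],[0.087,0,0,0,0,0,0],[0.087,0,0,0,0,0,0]]'
```

```text
time: 1.23
position: [0.3921, -0.2919, 0.2131]
tool_rot: [3.141, -0.034, -0.0]
ft_force: [1.2, -0.5, 0.9]
grip_width: 0.999
grip_force: 0.0
time: 2.48
position: [0.5536, 0.1021, 0.2127]
tool_rot: [3.141, -0.034, -0.002]
ft_force: [0.5, -0.3, -0.2]
grip_width: 1.003
grip_force: 0.0
```

```bash
python3 -m handwheel '[[0.087,0,0,0.04,0,0,0],[0.087,0,0,0.04,0,0,0],[0.087,0,0,0.025,0,0,0],[0.087,0,0,0,0,0,0]]'; python3 - <<'E'
from h import *
im,d=ctrl.get_image("side"); im2,_=ctrl.get_image("top")
cv2.imwrite("pics/s1.png",np.vstack([cv2.resize(im[120:300,240:470],(736,576),interpolation=cv2.INTER_CUBIC)]))
cv2.imwrite("pics/t1full.png",im2)
E
```

```text
time: 2.98
position: [0.5522, 0.1001, 0.1064]
tool_rot: [3.14, -0.038, -0.007]
ft_force: [-0.1, 0.2, -0.0]
grip_width: 1.002
grip_force: 0.0
```

View pics/s1.png

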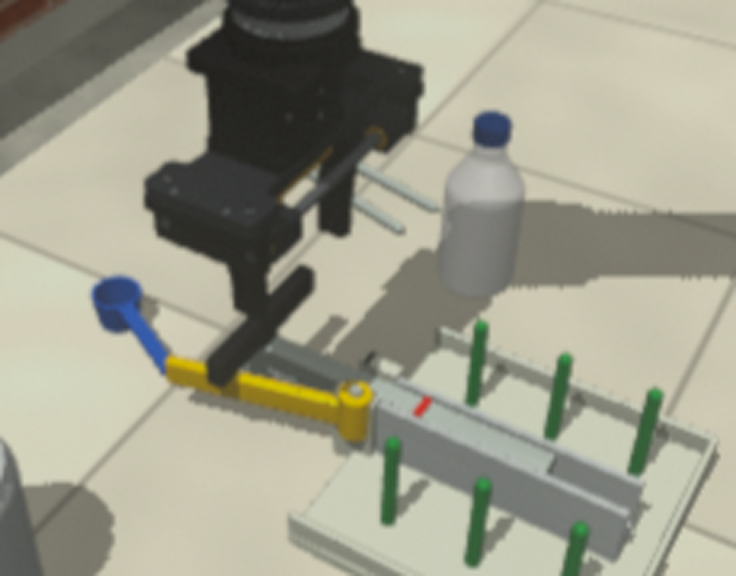

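The gripper straddles the bar and lever above, about (280,240), the red band at (422,405) is in clear view, and the bottle and pegs are clear. I'll descend and push to just short of the mark.

```bash
python3 -m handwheel '[[0.087,0,-0.002,0.025,0,0,0],[0.087,0,0,0.025,0,0,0],[0.087,0,0,0.021,0,0,0],[0.087,0,0,0,0,0,0]]'; python3 -m handwheel '[[0.087,0.01,0,0,0,0,0],[0.087,0.01,0,0,0,0,0],[0.087,0.01,0,0,0,0,0],[0.087,0.01,0,0,0,0,0],[0.087,0.01,0,0,0,0,0],[0.087,0.008,0,0,0,0,0],[0.087,0,0,0,0,0,0],[0.087,0,0,0,0,0,0]]'
cat > m.py <<'E'
from h import *
import sys
F=8
im,_=ctrl.get_image("side"); cv2.imwrite(f"pics/{sys.argv[1]}.png",im)
def red(im):
    b=cv2.resize(im[205:275,300:400],None,fx=F,fy=F,interpolation=cv2.INTER_CUBIC).astype(int)
    m=((b[...,2]>b[...,1]+50)&(b[...,2]>b[...,0]+50)).astype(np.uint8)
    k,l,st,c=cv2.connectedComponentsWithStats(m); i=1+st[1:,4].argmax(); px=(c[i]+.5)/F-.5+[300,205]
    return px,st[i,4],ray("side",px,.057)[0]
a,b=red(cv2.imread("pics/side0.png")),red(im)
u=np.array([1,-.022]); moved=(b[2]-a[2])[:2]@u
print("mark px",b[0].round(2),"area",a[1],b[1],"moved mm",1e3*moved,"rack x mm (49 back at start)",1e3*moved-49)
s=ctrl.get_state(); print(s["time"],s["position"],s["ft_force"],s["grip_width"],s["grip_force"])
cv2.imwrite(f"pics/{sys.argv[1]}c.png",cv2.resize(im[190:280,280:400],(800,600),interpolation=cv2.INTER_CUBIC))
E
python3 m.py s2
```

```text
time: 3.58
position: [0.5539, 0.1042, 0.0374]
tool_rot: [3.141, -0.035, -0.001]
ft_force: [1.0, -0.3, 0.3]
grip_width: 0.999
grip_force: 0.0
time: 4.58
position: [0.6111, 0.1038, 0.0379]
tool_rot: [3.141, -0.035, -0.005]
ft_force: [-6.5, 0.6, 4.5]
grip_width: 0.999
grip_force: 3.0
mark px [356.03 238.68] area 1221 839 moved mm 39.42594220750896 rack x mm (49 back at start) -9.57405779249104
4.625 [0.61100927 0.10376831 0.03791531] [-5.51448796 -0.27065468  3.84583187] 1.0011021096105708 2.9928964376449585
```

View pics/s2c.png

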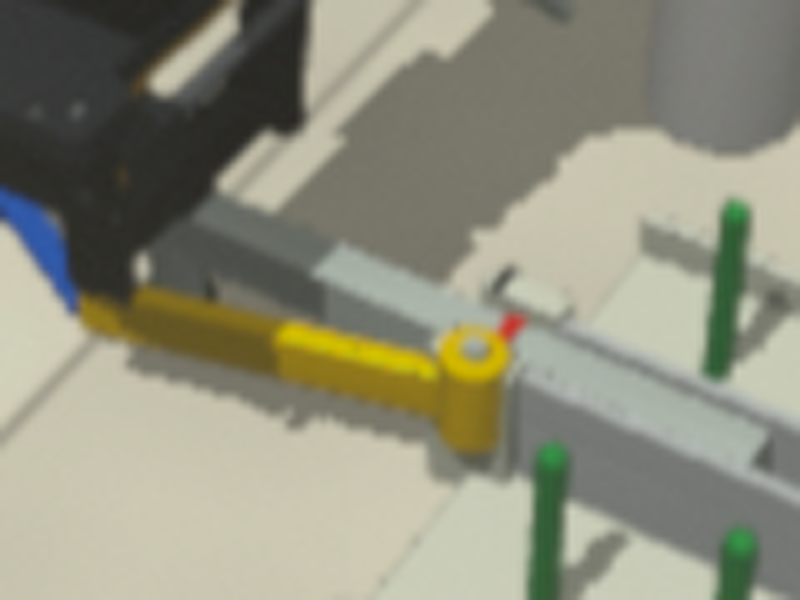

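The crop shows the red band at (512,327), partly hidden by the yellow hinge knob, with the black index line on the far cheek at (503,280). I'll cross-check against the top camera and the far part of the band.

```bash
cat > m2.py <<'E'
from h import *
import sys
F=8
def seg(im,n,box):
    x0,y0,x1,y1=box; b=cv2.resize(im[y0:y1,x0:x1],None,fx=F,fy=F,interpolation=cv2.INTER_CUBIC).astype(int)
    m=(b[...,2]>b[...,1]+50)&(b[...,2]>b[...,0]+50); y,x=np.nonzero(m)
    if len(x)==0: return None
    return ray(n,(np.c_[x,y]+.5)/F-.5+[x0,y0],.057)[:,:2]
def frame(w):  # along / across leg
    return w@np.array([[1,.022],[-.022,1]]).T[:, :] if False else np.c_[w@[1,-.022],w@[.022,1]]
B={"side":(300,205,400,275),"top":(275,225,310,270)}
for n in B:
    im,_=ctrl.get_image(n); cv2.imwrite(f"pics/{sys.argv[1]}{n}.png",im)
    a=frame(seg(cv2.imread(f"pics/{n}0.png"),n,B[n])); w=seg(im,n,B[n])
    if w is None: print(n,"no red"); continue
    b=frame(w); print(n,"along rng",np.ptp(a[:,0]),np.ptp(b[:,0]),"across",a[:,1].min().round(4),a[:,1].max().round(4),b[:,1].min().round(4),b[:,1].max().round(4))
    hi=b[:,1].min()+.006; A=a[a[:,1]<a[:,1].min()+.006]; Bq=b[b[:,1]<hi]
    print("  moved all",b[:,0].mean()-a[:,0].mean(),"far 6mm part",Bq[:,0].mean()-A[:,0].mean())
g=lambda n:cv2.cvtColor(cv2.imread(n),cv2.COLOR_BGR2GRAY)
s=ctrl.get_state(); print(s["time"],s["position"],s["ft_force"],s["grip_width"],s["grip_force"])
E
python3 m2.py a1
```

```text
side along rng 0.006686691146866208 0.007246362058667299 across 0.0855 0.1054 0.086 0.1002
  moved all 0.0394233377851021 far 6mm part 0.03938440090258921
top no red
4.725 [0.610949   0.10371826 0.03788781] [-6.44190049  0.37385429  3.96310891] 0.9974526188880434 2.994515374302864
```

```bash
python3 -m handwheel '[[0.087,0.005,0,0,0,0,0],[0.087,0.0048,0,0,0,0,0],[0.087,0,0,0,0,0,0],[0.087,0,0,0,0,0,0]]'; python3 m2.py a2; python3 -c "
import cv2;im=cv2.imread('pics/a2side.png');cv2.imwrite('pics/a2c.png',cv2.resize(im[190:280,280:400],(800,600),interpolation=cv2.INTER_CUBIC))"
```

```text
time: 5.22
position: [0.6206, 0.1036, 0.0379]
tool_rot: [3.141, -0.035, -0.006]
ft_force: [-6.1, 0.3, 4.0]
grip_width: 1.001
grip_force: 3.2
side along rng 0.006686691146866208 0.007306326647804617 across 0.0855 0.1054 0.0857 0.1007
  moved all 0.049102244635307546 far 6mm part 0.049031213855397104
top no red
5.325 [0.62055474 0.10357065 0.03784872] [-5.91612901 -0.10479313  4.178195  ] 0.9949855524729292 3.187248855829239
```

View pics/a2c.png

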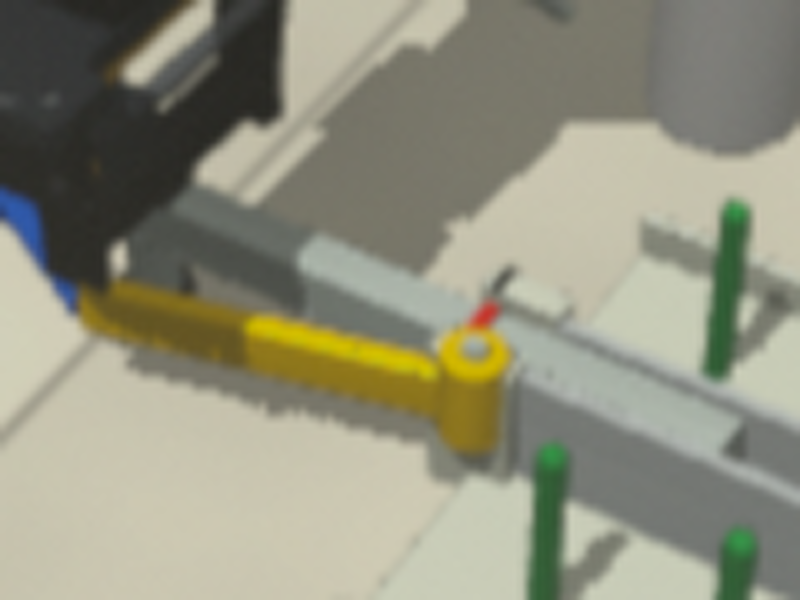

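The band at (485,317) now looks in line with the black index line at (500,283). I'll check this numerically in the same picture.

```bash
python3 - <<'E'
from h import *
F=8
for f in("side0","a1side","a2side"):
    im=cv2.imread(f"pics/{f}.png"); x0,y0,x1,y1=347,226,362,242
    b=cv2.resize(im[y0:y1,x0:x1],None,fx=F,fy=F,interpolation=cv2.INTER_CUBIC).astype(int)
    m=(b.max(2)<95).astype(np.uint8); k,l,st,c=cv2.connectedComponentsWithStats(m)
    for i in range(1,k):
        if st[i,4]<60: continue
        y,x=np.nonzero(l==i); w=ray("side",(np.c_[x,y]+.5)/F-.5+[x0,y0],.062)[:,:2]; a=w@[1,-.022]; q=w@[.022,1]
        print(f,"dark",st[i,4],"along",a.mean().round(4),np.ptp(a).round(4),"across",q.min().round(4),q.max().round(4))
    b=cv2.resize(im[205:275,300:400],None,fx=F,fy=F,interpolation=cv2.INTER_CUBIC).astype(int)
    y,x=np.nonzero((b[...,2]>b[...,1]+50)&(b[...,2]>b[...,0]+50)); w=ray("side",(np.c_[x,y]+.5)/F-.5+[300,205],.057)[:,:2]; print(f,"mark along",(w@[1,-.022]).mean().round(4))
E
```

```text
side0 dark 97 along 0.5125 0.0017 across 0.0764 0.0836
side0 mark along 0.4623
a1side mark along 0.5017
a2side mark along 0.5114
```

```bash
python3 - <<'E'
from h import *
Y=np.linspace(.0755,.083,6); A=np.arange(.504,.5195,.001)
u=np.array([1,-.022]);v=np.array([.022,1])
for f in("side0","a1side","a2side"):
    im=cv2.imread(f"pics/{f}.png").max(2).astype(np.float32); P=[]
    for y in Y:
        X=np.c_[A[:,None]*u+y*v,np.full(len(A),.0622)]; p=proj("side",X).astype(np.float32)
        P.append(cv2.remap(im,p[:,:1],p[:,1:],cv2.INTER_CUBIC).ravel())
    print(f,np.mean(P,0).round().astype(int))
print(A.round(4))
E
```

```text
side0 [185 185 185 182 174 154 129 104  91  99 123 149 165 172 174 177]
a1side [202 202 201 199 190 168 140 111  97 107 133 162 179 187 190 192]
a2side [202 201 201 198 189 168 139 112  98 107 133 162 179 186 190 193]
[0.504 0.505 0.506 0.507 0.508 0.509 0.51  0.511 0.512 0.513 0.514 0.515
 0.516 0.517 0.518 0.519]
```

Index at 0.5120 and mark at 0.5114, so I'll nudge it out 0.5 mm, then centre the tool over bar and lever and recheck the mark.

```bash
python3 -m handwheel '[[0.087,0.0005,0,0,0,0,0],[0.087,0,0.004,0,0,0,0],[0.087,0,0.003,0,0,0,0],[0.087,0,0.003,0,0,0,0],[0.087,0,0,0,0,0,0]]'; python3 m2.py a3
```

```text
time: 5.95
position: [0.6199, 0.096, 0.0371]
tool_rot: [-3.139, 0.033, 0.008]
ft_force: [-6.9, 3.3, 0.2]
grip_width: 1.0
grip_force: 3.2
side along rng 0.006686691146866208 0.00735738372352146 across 0.0855 0.1054 0.0856 0.1002
  moved all 0.048750058313188904 far 6mm part 0.04864660234338403
top no red
6.05 [0.61984378 0.09606748 0.03708457] [-5.72426586  3.75778358  1.38529642] 1.0012124328068632 3.185422271490097
```

```bash
python3 -m handwheel '[[0.087,0.001,0,0,0,0,0],[0.087,0,0,0,0,0,0]]'; python3 -m handwheel '[[0.08,0,0.001,0,0,0,0],[0.07,0,0.001,0,0,0,0],[0.065,0,0,0,0,0,0],[0.065,0,0,0,0,0,0]]' 15; python3 m2.py a4
```

```text
time: 6.3
position: [0.6206, 0.0961, 0.037]
tool_rot: [-3.139, 0.033, 0.009]
ft_force: [-6.5, 3.3, 1.6]
grip_width: 0.995
grip_force: 3.5
time: 6.8
position: [0.6205, 0.0938, 0.0369]
tool_rot: [-3.14, 0.03, 0.009]
ft_force: [-6.5, 3.5, 0.7]
grip_width: 0.762
grip_force: 3.4
side along rng 0.006686691146866208 0.006946018221939854 across 0.0855 0.1054 0.0857 0.1008
  moved all 0.04971869787946226 far 6mm part 0.04966801200866611
top no red
6.9 [0.62048009 0.0937791  0.03689327] [-6.5264283   3.23087927 -0.04625108] 0.7517088608229517 3.408938739448786
```

Mark is on the index (0.5120). Now I'll close gradually onto bar and lever.

```bash
python3 -m handwheel '[[0.055,0,0,0,0,0,0],[0.045,0,0,0,0,0,0],[0.04,0,0,0,0,0,0],[0.034,0,0,0,0,0,0],[0.03,0,0,0,0,0,0],[0.03,0,0,0,0,0,0],[0.03,0,0,0,0,0,0]]' 15; python3 m2.py a5
```

```text
time: 7.78
position: [0.6205, 0.0933, 0.0368]
tool_rot: [-3.14, 0.031, 0.009]
ft_force: [-7.0, 3.1, 0.6]
grip_width: 0.351
grip_force: 3.4
side along rng 0.006686691146866208 0.006946018221939854 across 0.0855 0.1054 0.0857 0.1008
  moved all 0.04971324724951243 far 6mm part 0.04965627935296846
top no red
7.875 [0.62044345 0.09331551 0.03681007] [-6.45438241  2.63988744  0.60966843] 0.3432551930661007 3.3963553234934807
```

```bash
python3 -c "
import cv2;im=cv2.imread('pics/a5side.png');cv2.imwrite('pics/a5c.png',cv2.resize(im[170:275,260:400],(800,600),interpolation=cv2.INTER_CUBIC))"
```

```text
(no output)
```

View pics/a5c.png

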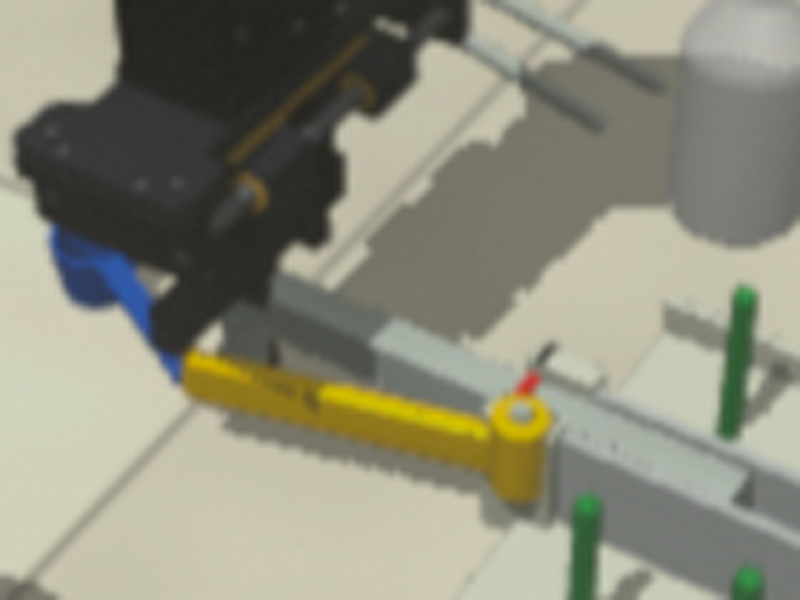

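The picture shows the lever from the knob at (520,410) to its tip at (190,375), with no finger visible in front of it, so the near finger may be on the wrong side. The mark at (527,383) is still in line. I'll check with brightening, depth and projected finger positions.

```bash
python3 - <<'E'
from h import *
im,d=ctrl.get_image("side"); p0=(.6204,.0933); np.save("d6.npy",d)
s=ctrl.get_state(); print(s["grip_width"],s["position"])
K,D,R,t=cam("side")
for nm,X in dict(tipN=(.6204,.0933+.015,.037),tipNback=(.6204,.0933+.03,.037),tipF=(.6204,.0783,.037),lev_tip0=(.6347,.1352,.056),lev_closed=(.64,.1045,.056),barend=(.645,.146,.07)).items(): print(nm,proj("side",X)[0].round(1),"crop",((proj("side",X)[0]-[260,170])*800/140).round())
# point cloud of yellow: height & plan
y,x=np.nonzero((im[...,2].astype(int)>im[...,0]+50)&(im[...,1].astype(int)>im[...,0]+30)); k=(x>285)&(x<345)&(y>225)&(y<250)&(d[y,x]>0); x,y=x[k],y[k]
u=cv2.undistortPoints(np.c_[x,y].astype(float).reshape(-1,1,2),K,D.ravel()).reshape(-1,2)
W=(np.c_[u,np.ones(len(u))]*d[y,x][:,None]-t.ravel())@R
k=W[:,2]>.05; print("yellow top pts",k.sum()); 
for a in np.arange(.52,.66,.015):
    q=W[k&(abs(W[:,0]-a)<.0075)]
    if len(q): print(a.round(3),q.mean(0).round(4),q[:,1].min().round(3),q[:,1].max().round(3))
g=np.clip((im/255.)**.45*255,0,255).astype(np.uint8); cv2.imwrite("pics/g6.png",cv2.resize(g[190:265,270:370],(800,600),interpolation=cv2.INTER_CUBIC))
E
```

```text
0.3470216099315923 [0.62042586 0.09330592 0.03676779]
tipN [305.3 233.1] crop [259. 360.]
tipNback [301.5 237. ] crop [237. 383.]
tipF [312.5 225.4] crop [300. 316.]
lev_tip0 [292.7 231.9] crop [187. 354.]
lev_closed [298.7 223. ] crop [221. 303.]
barend [285.5 228.6] crop [146. 335.]
yellow top pts 260
0.52 [0.5214 0.1129 0.055 ] 0.107 0.117
0.535 [0.5353 0.1156 0.0545] 0.108 0.121
0.55 [0.5496 0.1189 0.0548] 0.113 0.123
0.565 [0.5648 0.1221 0.0545] 0.116 0.126
0.58 [0.5803 0.1254 0.0548] 0.12 0.13
0.595 [0.5944 0.1287 0.0544] 0.122 0.134
0.61 [0.6102 0.1318 0.0547] 0.126 0.138
0.625 [0.6256 0.1353 0.0545] 0.128 0.141
0.64 [0.6347 0.1358 0.0544] 0.131 0.139
```

View pics/g6.png

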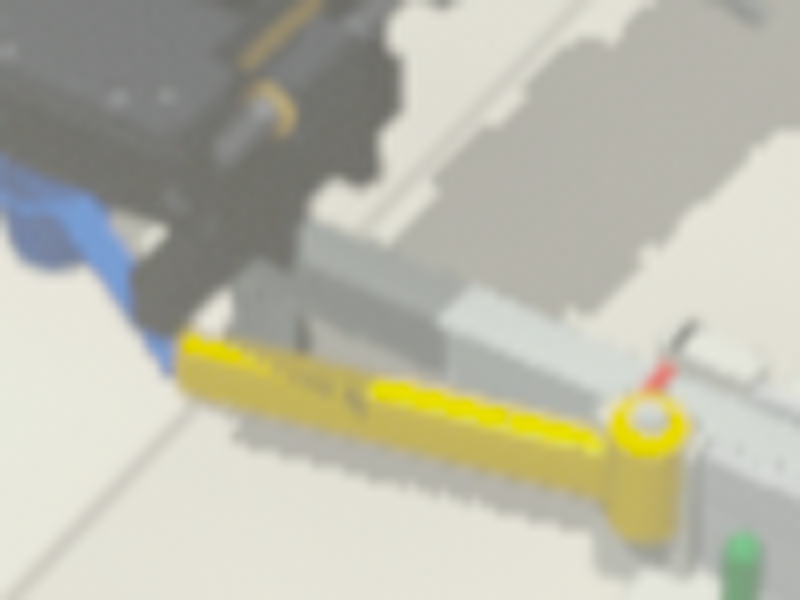

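The brightened view shows the lever untouched, with its tip at (185,350). The dark finger seems to end near (290,262), above the bar rather than beside it. I'll measure the real height of the fingertips from depth.

```bash
python3 - <<'E'
from h import *
K,D,R,t=cam("side"); d=np.load("d6.npy")
def w(x,y):
    u=cv2.undistortPoints(np.array([[[float(x),float(y)]]]),K,D.ravel()).reshape(2); return ((np.r_[u,1]*d[y,x]-t.ravel())@R).round(3)
for x in (298,301,304,306,307,309,312):
    print(x,[ (y,*w(x,y)) for y in (212,216,219,222,225,228)])
print("s1 far tip expect",proj("side",[(.5522,.1001-.0435-z,.1064) for z in(0,.015)]),"seen ~(344.7,193.4)")
print("s1 near tip expect",proj("side",[(.5522,.1001+.0435+z,.1064) for z in(0,.015)]))
E
```

```text
298 [(212, np.float64(0.628), np.float64(0.119), np.float64(0.106)), (216, np.float64(0.632), np.float64(0.115), np.float64(0.09)), (219, np.float64(0.631), np.float64(0.117), np.float64(0.082)), (222, np.float64(0.632), np.float64(0.116), np.float64(0.072)), (225, np.float64(0.632), np.float64(0.117), np.float64(0.064)), (228, np.float64(0.669), np.float64(0.073), np.float64(0.0))]
301 [(212, np.float64(0.619), np.float64(0.12), np.float64(0.111)), (216, np.float64(0.621), np.float64(0.118), np.float64(0.097)), (219, np.float64(0.623), np.float64(0.117), np.float64(0.086)), (222, np.float64(0.624), np.float64(0.116), np.float64(0.076)), (225, np.float64(0.642), np.float64(0.094), np.float64(0.04)), (228, np.float64(0.644), np.float64(0.092), np.float64(0.028))]
304 [(212, np.float64(0.612), np.float64(0.118), np.float64(0.113)), (216, np.float64(0.612), np.float64(0.119), np.float64(0.101)), (219, np.float64(0.614), np.float64(0.118), np.float64(0.091)), (222, np.float64(0.615), np.float64(0.117), np.float64(0.081)), (225, np.float64(0.634), np.float64(0.093), np.float64(0.043)), (2
[... 1084 characters left out ...]
0.057)), (225, np.float64(0.619), np.float64(0.094), np.float64(0.051)), (228, np.float64(0.621), np.float64(0.092), np.float64(0.039))]
312 [(212, np.float64(0.619), np.float64(0.08), np.float64(0.081)), (216, np.float64(0.665), np.float64(0.017), np.float64(-0.001)), (219, np.float64(0.621), np.float64(0.078), np.float64(0.057)), (222, np.float64(0.615), np.float64(0.087), np.float64(0.058)), (225, np.float64(0.611), np.float64(0.094), np.float64(0.055)), (228, np.float64(0.611), np.float64(0.093), np.float64(0.045))]
s1 far tip expect [[342.7066297  207.42879612]
 [346.1093787  203.65361774]] seen ~(344.7,193.4)
s1 near tip expect [[321.24632357 231.24009311]
 [317.21829835 235.70980865]]
```

Depth shows the tips really end at about z = 0.075, roughly 38 mm higher than the reported TCP. They push only the crossbar and close above bar and lever. I'll reopen, re-offset, lower partway and measure again.

```bash
python3 -m handwheel '[[0.087,0,-0.003,0,0,0,0],[0.087,0,-0.003,0,0,0,0],[0.087,0,-0.003,0,0,0,0],[0.087,0,-0.003,0,0,0,0],[0.087,0,0,0,0,0,0],[0.087,0,0,0,0,0,0]]'; python3 -m handwheel '[[0.087,0,0,0.005,0,0,0],[0.087,0,0,0.005,0,0,0],[0.087,0,0,0,0,0,0]]'; python3 m2.py a6
cat > tip.py <<'E'
from h import *
# finger end height: dark points from depth around both fingers
im,d=ctrl.get_image("side"); K,D,R,t=cam("side"); p=ctrl.get_state()["position"]; w=ctrl.get_state()["grip_width"]*.087/2
y,x=np.nonzero(d>0); u=cv2.undistortPoints(np.c_[x,y].astype(float).reshape(-1,1,2),K,D.ravel()).reshape(-1,2)
W=(np.c_[u,np.ones(len(u))]*d[y,x][:,None]-t.ravel())@R; dark=im[y,x].max(1)<75
for nm,s in(("near",1),("far",-1)):
    c=p[1]+s*(w+.0075); k=dark&(abs(W[:,0]-p[0])<.010)&(abs(W[:,1]-c)<.011)&(W[:,2]>.015)&(W[:,2]<.2)
    if k.sum(): print(nm,k.sum(),"z min/5%/max",W[k,2].min().round(4),np.percentile(W[k,2],5).round(4),W[k,2].max().round(3),"px rows",y[k].max())
cv2.imwrite("pics/tip.png",im)
E
python3 tip.py
```

```text
time: 8.68
position: [0.6208, 0.1035, 0.0364]
tool_rot: [-3.141, 0.035, 0.01]
ft_force: [-6.8, 2.6, -2.1]
grip_width: 0.937
grip_force: 3.2
time: 9.05
position: [0.6214, 0.1039, 0.0271]
tool_rot: [3.141, -0.034, -0.008]
ft_force: [-6.2, 0.8, 1.4]
grip_width: 1.0
grip_force: 3.2
side along rng 0.006686691146866208 0.007269818401887007 across 0.0855 0.1054 0.0856 0.1008
  moved all 0.050170852579105585 far 6mm part 0.05023854086264168
top no red
9.15 [0.62133908 0.10396643 0.0271134 ] [-7.48072387  1.17963892  2.05483436] 0.9993002346220039 3.206109255552292
near 174 z min/5%/max 0.0701 0.0728 0.2 px rows 236
far 156 z min/5%/max 0.0689 0.0726 0.162 px rows 211
```

```bash
python3 -m handwheel '[[0.087,0,0,0.006,0,0,0],[0.087,0,0,0.006,0,0,0],[0.087,0,0,0.006,0,0,0],[0.087,0,0,0,0,0,0]]'; python3 tip.py; python3 m2.py a7
```

```text
time: 9.7
position: [0.6213, 0.1034, 0.0089]
tool_rot: [3.141, -0.035, -0.008]
ft_force: [-6.7, 0.2, 1.1]
grip_width: 0.999
grip_force: 3.2
near 218 z min/5%/max 0.0517 0.0579 0.2 px rows 242
far 149 z min/5%/max 0.0502 0.0556 0.143 px rows 217
side along rng 0.006686691146866208 0.007354413835699902 across 0.0855 0.1054 0.0856 0.1013
  moved all 0.05031778307921342 far 6mm part 0.0502543827651617
top no red
9.85 [0.62128868 0.10338128 0.00887463] [-6.53076755  0.18676095  0.94763047] 1.0019232565452505 3.2027828972786665
```

```bash
python3 -m handwheel '[[0.087,-0.0005,0,0.005,0,0,0],[0.087,0,0,0.005,0,0,0],[0.087,0,0,0.004,0,0,0],[0.087,0,0,0,0,0,0]]'; python3 tip.py; python3 m2.py a8;  python3 -c "
import cv2;im=cv2.imread('pics/tip.png');cv2.imwrite('pics/a8c.png',cv2.resize(im[170:275,260:400],(800,600),interpolation=cv2.INTER_CUBIC))"
```

```text
time: 10.35
position: [0.6212, 0.1034, -0.0049]
tool_rot: [3.141, -0.035, -0.007]
ft_force: [-6.6, 0.1, 2.1]
grip_width: 0.999
grip_force: 3.2
near 263 z min/5%/max 0.0391 0.0437 0.2 px rows 246
far 140 z min/5%/max 0.0397 0.0441 0.131 px rows 221
side along rng 0.006686691146866208 0.007073657390608168 across 0.0855 0.1054 0.0856 0.1009
  moved all 0.05010603654327184 far 6mm part 0.050058037907665276
top no red
10.5 [ 0.62115102  0.1034196  -0.00483553] [-6.0892404  -0.61954453  2.83920004] 1.0048961406940857 3.2011758266889956
```

View pics/a8c.png

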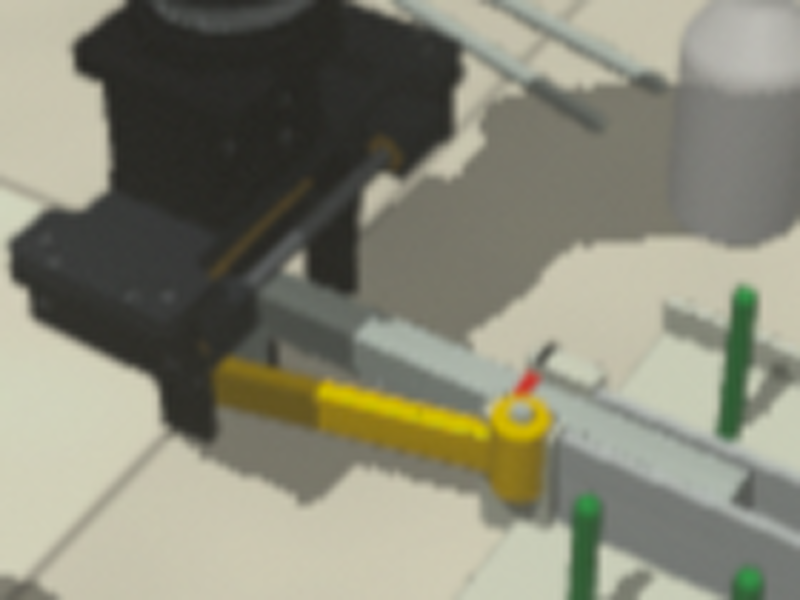

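The near finger is now outside the lever, at (190,400), and the far finger is beyond the bar at (335,270). The mark at (527,383) is in line with the index at (545,355). Next I'll go slightly deeper, centre, and verify the mark.

```bash
python3 -m handwheel '[[0.087,0,0.003,0.003,0,0,0],[0.087,0,0,0,0,0,0]]'; python3 m2.py a9; python3 -m handwheel '[[0.085,0,0.002,0,0,0,0],[0.082,0,0.003,0,0,0,0],[0.08,0,0.002,0,0,0,0],[0.08,0,0,0,0,0,0]]' 15;  python3 m2.py b1
```

```text
time: 10.75
position: [0.6211, 0.1014, -0.0077]
tool_rot: [-3.141, 0.034, 0.006]
ft_force: [-6.7, 1.5, 1.5]
grip_width: 0.998
grip_force: 3.2
side along rng 0.006686691146866208 0.007269818401887007 across 0.0855 0.1054 0.0855 0.1008
  moved all 0.05017541417091431 far 6mm part 0.05023751405181931
top no red
10.85 [ 0.62112736  0.10142995 -0.00767094] [-7.18859536  1.55050406  1.54572209] 1.0025998261924693 3.2021932303905487
time: 11.35
position: [0.6206, 0.0969, -0.0078]
tool_rot: [-3.138, 0.029, 0.007]
ft_force: [-6.8, 4.1, 1.2]
grip_width: 0.928
grip_force: 3.9
side along rng 0.006686691146866208 0.007493972327388354 across 0.0855 0.1054 0.0857 0.1011
  moved all 0.049984014112721464 far 6mm part 0.04991788416560872
top no red
11.45 [ 0.62060656  0.09703627 -0.00781501] [-6.59931305  4.7314441   0.88214214] 0.9202877437625624 3.8334101195869152
```

```bash
python3 -m handwheel '[[0.07,0,0.0015,0,0,0,0],[0.06,0,0.001,0,0,0,0],[0.05,0,0,0,0,0,0],[0.045,0,0,0,0,0,0],[0.045,0,0,0,0,0,0]]'; python3 m2.py b2; python3 -m handwheel '[[0.04,0,0,0,0,0,0],[0.035,0,0,0,0,0,0],[0.03,0,0,0,0,0,0],[0.03,0,0,0,0,0,0]]' 20; python3 m2.py b3
```

```text
time: 12.08
position: [0.6205, 0.0947, -0.0079]
tool_rot: [-3.138, 0.029, 0.007]
ft_force: [-5.2, 4.9, 0.6]
grip_width: 0.532
grip_force: 3.9
side along rng 0.006686691146866208 0.007377501157363686 across 0.0855 0.1054 0.0857 0.1011
  moved all 0.04999549145331661 far 6mm part 0.04993509907991733
top no red
12.175 [ 0.6204695   0.09472239 -0.00790864] [-5.87915959  4.46460794  0.04133366] 0.5238684099807468 3.934839613452823
time: 12.68
position: [0.6206, 0.0919, -0.0079]
tool_rot: [3.141, -0.03, -0.007]
ft_force: [-7.0, 1.9, 1.9]
grip_width: 0.382
grip_force: 22.0
side along rng 0.006686691146866208 0.007036311845226462 across 0.0855 0.1054 0.0857 0.1012
  moved all 0.05013164831157979 far 6mm part 0.0500580211413415
top no red
12.775 [ 0.62053417  0.09190617 -0.00794286] [-7.37613618  1.21558569  1.52612509] 0.3832155346132542 21.964120785996784
```

The gripper stopped on the pair at 33 mm, near the expected 34. Checking lever angle, and letting it settle.

```bash
python3 -m handwheel '[[0.03,-0.0003,0,0,0,0,0],[0.03,0,0,0,0,0,0],[0.03,0,0,0,0,0,0],[0.03,0,0,0,0,0,0]]' 30; python3 m2.py b4; python3 - <<'E'
from h import *
K,D,R,t=cam("side")
im,d=ctrl.get_image("side")
def yel(im): return np.nonzero((im[...,2].astype(int)>im[...,0]+50)&(im[...,1].astype(int)>im[...,0]+30))
y,x=yel(im); k=(x>280)&(x<360)&(y>205)&(y<260)&(d[y,x]>0); x,y=x[k],y[k]
u=cv2.undistortPoints(np.c_[x,y].astype(float).reshape(-1,1,2),K,D.ravel()).reshape(-1,2)
W=(np.c_[u,np.ones(len(u))]*d[y,x][:,None]-t.ravel())@R
k=(abs(W[:,2]-.0545)<.004)&(W[:,0]>.518)&(W[:,0]<.66); q=W[k]; p=np.polyfit(q[:,0],q[:,1],1); print(k.sum(),q[:,0].min(),q[:,0].max(),"slope",p[0],"lever angle ~",p[0]+.022)
k=(W[:,2]<.05)&(W[:,2]>.036)&(W[:,0]>.53); q=W[k]; p=np.polyfit(q[:,0],q[:,1],1); print("outer face",k.sum(),q[:,0].max(),"slope",p[0],"y at .57",np.polyval(p,.57), "rack y",np.polyval(p,.57)-.0865)
a,_=ctrl.get_image("top")
b=cv2.imread("pics/top0.png")
m=cv2.absdiff(a,b).max(2)>40; print("changed px tin/bottle/scoop/tong",m[160:205,180:222].sum(),m[226:254,356:384].sum(),m[150:192,280:308].sum(),m[150:220,374:404].sum())
E
```

```text
time: 13.28
position: [0.6205, 0.0918, -0.008]
tool_rot: [3.141, -0.03, -0.007]
ft_force: [-6.1, 1.0, 0.7]
grip_width: 0.378
grip_force: 31.8
side along rng 0.006686691146866208 0.007176707471854837 across 0.0855 0.1054 0.0857 0.1011
  moved all 0.050076085910590984 far 6mm part 0.04994403332452191
top no red
13.375 [ 0.6205378   0.09177923 -0.0079364 ] [-6.13009979  1.42313079  1.18591367] 0.38158731362287013 31.807813150808215
184 0.5180610649212029 0.6161008989759259 slope -0.017748340668826548 lever angle ~ 0.004251659331173451
outer face 131 0.6169069130089374 slope -0.021330692110503063 y at .57 0.10696510964002627 rack y 0.020465109640026277
changed px tin/bottle/scoop/tong 0 153 1004 324
```

The lever is closed at about 0.00 rad and parallel to the leg. The mark is within 0.4 mm of the index and the grip is steady at 32 N, so I'm handing in.

```bash
python3 -c "
from bench import ctrl
print(ctrl.close_job())"
```

```text
the job is handed in; nothing more can be done
None
```

The leg is held about 0.4 mm from its mark by my camera measurement, with the lever pinched fully closed at a steady 32 N grip, and the job was handed in after about 13 s. The tin was unchanged in the last top image; the arm blocked that check on the bottle, scoop and tong, though nothing went near them.

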